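# Ballast the meter stand and latch its carriage one rung higher

### The job

The meter on the little ladder stand has to sit one rung higher. First drop both thick steel ballast rings flat into the open tube on the stand's foot, one on top of the other; then take the meter carriage by its fin, raise it until its pawl has clicked past the next rung up, and lower it gently, without letting it drop, until the pawl is seated on that rung, and let go. Leave the other things on the table where they are.

Things in the scene. Friction and masses are not known exactly. Their poses are not given: they have to be found in the camera images.
- tube_mouth (a point): centre of the mouth of the ballast tube, an upright aluminium tube fixed on the stand's foot to the right of the ladder as seen from its front. Straight bore 45 mm across, 25 mm deep, with a mouth that flares over the top 7 mm to 55 mm inside, 63 mm outside at the rim; this point is at rim height, 48 mm above the table, 32 mm above the tube's inner floor. Does not move during the work
- tube_floor (a point): centre of the ballast tube's inner floor, 32 mm straight below the mouth
- ring_a_mid (a point): centre (half-way up) of a thick flat steel ring: 40 mm outside, 14 mm hole, 12 mm thick, about 100 g, lying flat on the table. z is its axis
- ring_b_mid (a point): centre (half-way up) of the second, identical steel ring. (A bigger, thinner washer, 60 mm across and 6 mm thick, also lies about: it is not ballast)
- handle_grip (a point): grip point of the carriage's handle: a black upright fin 10 mm thick and 24 mm high that sticks out of the carriage to its front; the point is mid-thickness and mid-height, 18 mm behind the fin's front end. The frame's x points from the front straight to the mast, y across the fin's thickness, z up. The carriage (about 0.55 kg, slight friction) slides straight up and down only
- carriage (a joint): height of the carriage on the ladder in m: 0 with its pawl seated on the lowest rung (where it starts), 0.05 on the next rung up, 0.10 on the third, 0.15 on the fourth; rungs 50 mm apart. Near a rung the pawl is pushed aside; it falls back once the carriage is about 4 mm over that rung's seat, and then cannot come down past it again
- pawl (a joint): angle in rad of the gravity pawl under the carriage: 0 when it lies level (ready to catch or seated), up to about 1.4 while a rung pushes its tooth down; falls back to 0 by itself
- washer: bystander: wide thin steel washer, 60 mm across, 6 mm thick, origin under its centre
- screwdriver: bystander: screwdriver, 190 mm long, lying on the table
- clamp_meter: bystander: green clamp meter, about 215 mm long, 34 mm high
- breaker: bystander: white rail-mount module 88 x 36 x 65 mm
- relay: bystander: white rail-mount module 88 x 54 x 65 mm
- tape_roll: bystander: black roll of tape, 84 mm across, 19 mm high
- meter_edge (a point): middle of the lower front edge of the white meter (140 wide, 96 deep, 50 mm high) that the carriage carries: it overhangs the fin, 56 mm above and 8 mm further forward than the grip point, so the fin is reached only with the tool leaning (about 40 degrees), coming down from the front. Frame as for the grip point

How it is judged:
By the outcome, as a careful person would: the job done as asked, in the order asked, and still so for the second after the job is handed in, with the robot touching nothing.
It also fails if it takes over 72 s, if anything falls off the work surface, if the arm or the gripper's body presses on something with over 40 N, if the wrist force passes 120 N, or if a joint passes its speed limit or range.

### The arm

A 7-joint arm with a two-finger parallel gripper is mounted at the origin on the work surface. World frame = base frame: x ahead of the robot, y to its left, z up, the work surface at z = 0. Lengths are in m, angles in rad, forces in N, time in s.
With the tool pointing down it reaches from about 0.425 to 0.825 m from the base axis. Payload 3.6 kg.
Tool frame: the origin (TCP) lies where the fingers leave the gripper's body, on its centre line; the fingertips stand 73 mm ahead of it and the grasp point (between the pads) lies 54 mm ahead of it; x points along the fingers, y is the direction in which the jaws open and shut, and the axes are right-handed (so a half turn about x gives the same grasp; the last joint's range is limited). The gripper opens to 85 mm and grips with 20 to 120 N. Pads are 22 mm wide; open, the fingers measure 114 mm over their backs; the gripper's body (76 mm by 85 mm) begins 54 mm behind the grasp point. The pads swing forward as they close: fully open they stand 13 mm farther back than shut.
Start: joints at [-1.373, 0.615, -0.013, 1.423, 0.008, 1.103, -0.04], TCP at [0.145, 0.634, 0.304] pointing down, gripper open.
Joint ranges: [-3.12, 3.12], [-0.3, 2.06], [-1.34, 1.32], [0.26, 2.42], [-1.36, 4.5], [0.01, 1.98], [-2.84, 2.84]. Speed limits (rad/s): [2.79, 2.79, 3.14, 3.14, 3.14, 3.14, 3.14].

### API

Orientations are given as a unit quaternion [x, y, z, w].
In Python, from station import arm, snapshot, camera_info, ticket gives the robot as it stands. Calls block until the motion is done:
- arm.movep(position, orientation): joint-space move of the TCP to a pose.
- arm.line_to(position, velocity=0.15, ori=None): straight line of the TCP; ori=None keeps the orientation; velocity is the mean speed in m/s.
- arm.move_j(angles): joint-space move.
- arm.move_gripper(opening, effort=None): opening from 0.0 (shut) to 1.0 (fully open); effort is the grip in N (None keeps the last); returns when the fingers have stopped.
- arm.pause(seconds).
- arm.ik(position, orientation): joint angles nearest the present ones, or None.
- snapshot(name): name is "scene" or "side" or "wrist"; returns the picture (420x560x3 uint8, blue, green, red); there is no depth.
- camera_info(name): a dict with "fx", "fy", "cx", "cy" (pixels), "dist_coeffs" ([k1, k2, p1, p2, k3] as OpenCV has them; the pictures are not rectified), "R" (3x3) and "t" (3): a world point X has camera coordinates R X + t; the wrist camera has in their place "T_tool_cam" (4x4, takes a point from camera to tool coordinates, whose origin is the TCP and whose axes are the tool frame's). Camera axes: x right, y down, z forward; pixel columns grow to the right and rows downward; lengths in m; the calibration is good to about 2 mm. A picture is of the moment at which its call begins: read the wrist's pose just before it. camera_info takes no time and is no camera call.
A pose or a line that the arm cannot do raises arm.MotionError and nothing moves.
- ticket.finish_job(): hands the job in, once; it reports no verdict.
Readings, each from a call of its own:
- arm.read_time(): time.
- arm.read_joint_positions(): joint angles.
- arm.read_dq(): joint speeds.
- arm.read_effort(): joint torques, N m.
- arm.read_tool_pos(): TCP position.
- arm.read_eef_rot(): TCP orientation.
- arm.read_ft_force(): force on the tool from outside, world axes, zero at the start.
- arm.read_wrist_torque(): the same for the moment, N m.
- arm.read_opening(): opening from 0.0 (shut) to 1.0 (fully open).
Only numpy, scipy, OpenCV 4.12 (cv2) and the standard library are available. Lean on these libraries where they do the work, as an engineer would, in place of code of your own. Each camera call takes 0.05 s, during which the arm holds its last target. There are 200 camera calls.

## Working session

There is one attempt and no reset: what is moved stays moved. The work goes in short steps, each a Python script; the robot and the scene stay as the last script left them, time stands still between calls to the robot, and variables do not carry over. Pictures are saved under pics/ and viewed, about 8 in all and at most 12, crops included, and the job is handed in when it is done.

```bash
ls; mkdir -p pics; python3 - <<'E'
from station import arm, snapshot, camera_info
import cv2, numpy as np
a=snapshot("scene"); b=snapshot("side")
cv2.imwrite("pics/scene0.png",cv2.resize(a,(800,600),interpolation=cv2.INTER_CUBIC)); cv2.imwrite("pics/side0.png",cv2.resize(b,(800,600),interpolation=cv2.INTER_CUBIC))
for n in("scene","side","wrist"):
    print(n,{k:np.round(v,4).tolist() for k,v in camera_info(n).items()if not isinstance(v,str)})
print(arm.read_time(),arm.read_tool_pos(),arm.read_eef_rot())
E
```

```text
pics
scene {'fx': 449.1887, 'fy': 449.1887, 'cx': 283.0485, 'cy': 207.855, 'dist_coeffs': [-0.0523, 0.0, 0.0, 0.0, 0.0], 'R': [[-0.814, 0.5808, -0.0121], [0.436, 0.597, -0.6734], [-0.3838, -0.5534, -0.7392]], 't': [0.4076, -0.1666, 1.7506]}
side {'fx': 382.8685, 'fy': 382.8685, 'cx': 282.5186, 'cy': 209.9396, 'dist_coeffs': [-0.0857, 0.0, 0.0, 0.0, 0.0], 'R': [[0.7283, -0.6853, 0.005], [-0.5303, -0.5681, -0.6293], [0.4341, 0.4556, -0.7772]], 't': [-0.359, 0.3926, 0.9589]}
wrist {'fx': 370.3067, 'fy': 370.3067, 'cx': 278.3929, 'cy': 207.4681, 'dist_coeffs': [-0.0012, 0.0, 0.0, 0.0, 0.0], 'T_tool_cam': [[0.0001, -0.28, 0.96, -0.0694], [1.0, -0.0008, -0.0004, 0.0002], [0.0009, 0.96, 0.28, -0.0706], [0.0, 0.0, 0.0, 1.0]]}
0.1 [0.14473754 0.63313341 0.30281829] [ 0.07844784  0.70274468 -0.08013792  0.70254805]
```

View pics/scene0.png

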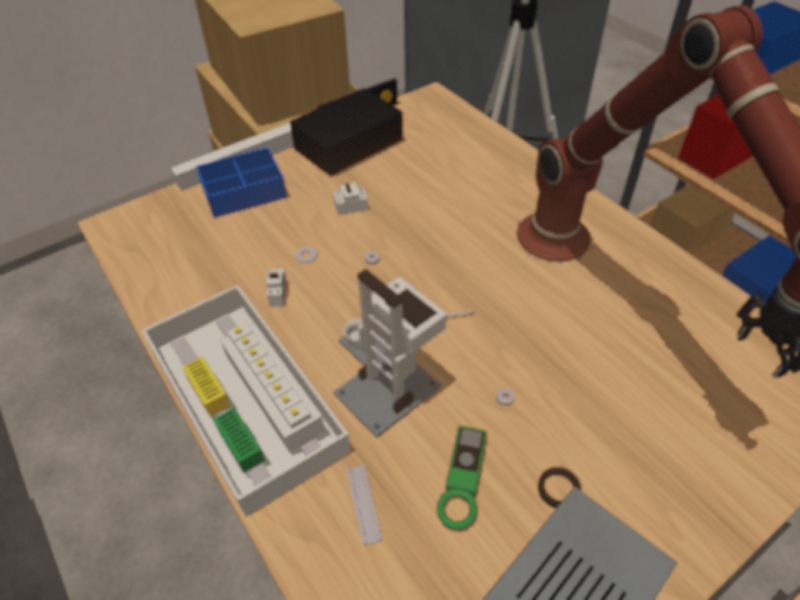

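View pics/side0.png

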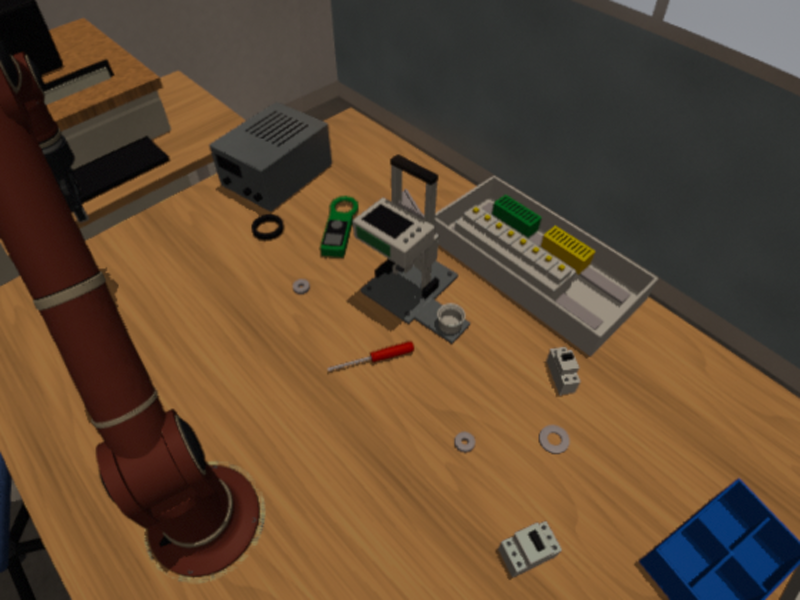

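Scene view: rings at (505,397) and (372,257), and the washer at (306,255). Side view: rings at (301,286) and (465,441), the washer at (554,438), and the tube mouth at (451,313). The meter faces the robot side. I'll compute positions from these.

```bash
cat >h.py <<'E'
import numpy as np, cv2
from scipy.spatial.transform import Rotation as Rn
from station import arm, snapshot, camera_info, ticket
def cam(name, tp=None, q=None):
    c=camera_info(name); K=np.array([[c["fx"],0,c["cx"]],[0,c["fy"],c["cy"]],[0,0,1]]); d=np.array(c["dist_coeffs"])
    if name=="wrist":
        T=np.array(c["T_tool_cam"]); Rt=Rn.from_quat(q).as_matrix()
        Rwc=Rt@T[:3,:3]; o=Rt@T[:3,3]+tp; return K,d,Rwc.T,-Rwc.T@o
    return K,d,np.array(c["R"]),np.array(c["t"])
def ray(C,uv):
    K,d,R,t=C; p=cv2.undistortPoints(np.array([[uv]],float),K,d)[0,0]
    v=R.T@np.array([p[0],p[1],1]); return -R.T@t, v/np.linalg.norm(v)
def onz(C,uv,z):
    o,v=ray(C,uv); return o+v*(z-o[2])/v[2]
def tri(obs):
    A=0;b=0
    for C,uv in obs:
        o,v=ray(C,uv); P=np.eye(3)-np.outer(v,v); A=A+P; b=b+P@o
    X=np.linalg.solve(A,b); return X,[np.linalg.norm(np.cross(ray(C,uv)[1],X-ray(C,uv)[0])) for C,uv in obs]
def proj(C,X):
    K,d,R,t=C; return cv2.projectPoints(np.atleast_2d(np.array(X,float)),cv2.Rodrigues(R)[0],t,K,d)[0][:,0]
def quat(x,y):
    x=np.array(x,float);x/=np.linalg.norm(x);y=np.array(y,float);y-=x*(x@y);y/=np.linalg.norm(y)
    return Rn.from_matrix(np.stack([x,y,np.cross(x,y)],1)).as_quat()
def wshot(fn):
    tp=np.array(arm.read_tool_pos());q=np.array(arm.read_eef_rot());im=snapshot("wrist")
    cv2.imwrite("pics/"+fn,im); np.savez("pics/"+fn+".npz",tp=tp,q=q); return im,cam("wrist",tp,q)
def wcam(fn):
    z=np.load("pics/"+fn+".npz"); return cam("wrist",z["tp"],z["q"])
E
python3 - <<'E'
from h import *
np.set_printoptions(precision=4,suppress=True)
S=cam("scene");D=cam("side")
f=lambda u,v:((u+.5)*.7-.5,(v+.5)*.7-.5)
for n,s,d,z in [("ringA",(505.5,396),(301,286),.012),("ringB",(372,256.5),(465,441),.012),("washer",(306,254.5),(554,438),.006),("mouth",(355,330),(451,313),.048)]:
    print(n,onz(S,f(*s),z),onz(D,f(*d),z))
print("mouth",onz(D,f(451,313),.048))
# mast bar
for s,d in [((361,273),(437,176)),((411,305),(392,160)),((445,322),(354,228))]:
    print(tri([(S,f(*s)),(D,f(*d))]))
# foot corners (z~.01)
for p in [(335,393),(378,431),(438,385)]: print("footS",onz(S,f(*p),.008))
for p in [(457,276),(405,320),(362,290),(468,325),(451,340)]: print("footD",onz(D,f(*p),.008))
E
```

```text
ringA [0.458  0.3177 0.012 ] [0.4537 0.313  0.012 ]
ringB [ 0.4516 -0.2163  0.012 ] [ 0.449  -0.2184  0.012 ]
washer [ 0.586  -0.3322  0.006 ] [ 0.5823 -0.3331  0.006 ]
mouth [ 0.6364 -0.0051  0.048 ] [ 0.6325 -0.002   0.048 ]
mouth [ 0.6325 -0.002   0.048 ]
(array([0.6689, 0.1007, 0.3417]), [np.float64(0.002011965581470936), np.float64(0.0020119655814709436)])
(array([0.6419, 0.2083, 0.3332]), [np.float64(0.009391117420951132), np.float64(0.009391117420951117)])
(array([0.5452, 0.2055, 0.2147]), [np.float64(0.0006588283138848264), np.float64(0.0006588283138847887)])
footS [0.7529 0.0906 0.008 ]
footS [0.7294 0.2248 0.008 ]
footS [0.5572 0.2064 0.008 ]
footD [0.7492 0.0852 0.008 ]
footD [0.5667 0.0744 0.008 ]
footD [0.5532 0.2078 0.008 ]
footD [ 0.6602 -0.0322  0.008 ]
footD [ 0.6027 -0.0344  0.008 ]
```

```bash
cat >>h.py <<'E'
def down(yaw):  # tool pointing down, tool z along yaw
    return quat([0,0,-1],[-np.sin(yaw),np.cos(yaw),0])
def findring(im,C,X0,z=.012,r=.02):
    """centre of the metallic disc near X0 at height z"""
    hsv=cv2.cvtColor(im,cv2.COLOR_BGR2HSV); m=(hsv[...,1]<70).astype(np.uint8)
    n,l,s,c=cv2.connectedComponentsWithStats(cv2.morphologyEx(m,cv2.MORPH_OPEN,np.ones((3,3))))
    u=proj(C,[*X0[:2],z])[0]; out=[]
    for i in range(1,n):
        if 100<s[i,4]<20000: out.append((np.linalg.norm(c[i]-u),onz(C,c[i],z),s[i].tolist()))
    return u,sorted(out,key=lambda t:t[0])[:3]
E
python3 - <<'E'
from h import *
np.set_printoptions(precision=4,suppress=True)
A=np.array([.456,.315]); yaw=np.arctan2(A[1],A[0])
t=arm.read_time()
arm.movep([*A,.2],down(yaw)); print(arm.read_time()-t,arm.read_tool_pos(),arm.read_joint_positions())
im,C=wshot("wA.png"); u,o=findring(im,C,A); print(u); [print(x) for x in o]
E
```

```text
1.6749999999999998 [0.4555 0.3164 0.2003] [-0.5196  0.599  -0.1949  1.8201  0.1618  0.7368  1.3756]
[276.6032 200.7126]
(np.float64(1.9970821843383109), array([0.4555, 0.3163, 0.012 ]), [252, 175, 54, 53, 1996])
(np.float64(180.58706613754168), array([0.5909, 0.2664, 0.012 ]), [105, 271, 51, 63, 1002])
(np.float64(183.87594074050088), array([0.6073, 0.3639, 0.012 ]), [194, 366, 60, 27, 1004])
```

View pics/wA.png

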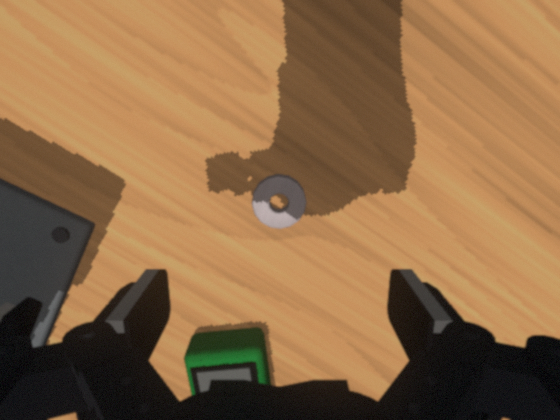

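Ring A is at pixel (279,201), and its computed position agrees with the estimate. The clamp meter and the foot are well clear, so I'll grasp it and look at the tube from the wrist.

```bash
python3 - <<'E'
from h import *
np.set_printoptions(precision=4,suppress=True)
A=np.array([.4557,.3160]); q=down(np.arctan2(A[1],A[0]))
arm.line_to([*A,.076],.2,ori=q); arm.move_gripper(0.0,60); print("open",arm.read_opening(),arm.read_time(),arm.read_tool_pos())
arm.line_to([*A,.17],.25)
print("open",arm.read_opening(),arm.read_ft_force())
arm.line_to([.44,.08,.22],.3,ori=down(.1))
arm.movep([.58,-.06,.25],down(0)); arm.line_to([.69,-.003,.25],.25)
print(arm.read_time(),arm.read_tool_pos())
im,C=wshot("wT.png"); print(proj(C,[.6345,-.0035,.048]))
E
```

```text
open 0.42512297468566196 3.125 [0.4561 0.3162 0.0775]
open 0.42948833586905455 [-1.1799  0.1284 -1.2346]
6.0667 [ 0.6888 -0.001   0.2492]
[[274.898  124.0061]]
```

View pics/wT.png

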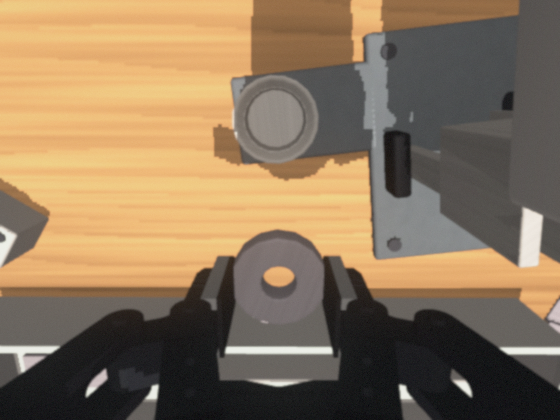

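The tube rim spans columns 234–320 and rows 75–164, so its centre is about (277,120). The held ring is at about (279,277). I'll check the model fit for both before moving.

```bash
python3 - <<'E'
from h import *
np.set_printoptions(precision=4,suppress=True)
C=wcam("wT.png"); z=np.load("pics/wT.png.npz"); R=Rn.from_quat(z["q"]).as_matrix()
im=cv2.imread("pics/wT.png"); a=np.linspace(0,2*np.pi,60)
big=cv2.resize(im[40:340,180:380],None,fx=2.0,fy=2.0,interpolation=cv2.INTER_CUBIC)
def draw(P,col):
    p=proj(C,P); print(col,p.min(0),p.max(0),p.mean(0))
    cv2.polylines(big,[np.int32((p-[180,40])*2)],True,col,1)
ci=lambda r,x,zo:(R@np.array([np.full(60,x),r*np.cos(a),zo+r*np.sin(a)])).T+z["tp"]
draw(ci(.02,.0655,0),(0,0,255)); draw(ci(.007,.0655,0),(0,0,255)); draw(ci(.02,.0775,0),(0,255,0))
M=onz(C,(277,119.5),.048); print("mouth",M)
wc=lambda r,zz:np.stack([M[0]+r*np.cos(a),M[1]+r*np.sin(a),np.full(60,zz)],1)
draw(wc(.0315,.048),(255,0,0)); draw(wc(.0225,.041),(255,0,255))
cv2.imwrite("pics/ov.png",big)
E
```

```text
(0, 0, 255) [228.7274 235.3172] [327.964  325.0598] [279.1861 281.0429]
(0, 0, 255) [261.0098 265.9821] [295.7207 297.3536] [278.6485 281.7719]
(0, 255, 0) [232.2931 225.2352] [324.4161 309.4476] [279.1317 268.0854]
mouth [ 0.6314 -0.002   0.048 ]
(255, 0, 0) [232.7661  72.6349] [321.2272 163.4299] [276.9977 119.4961]
(255, 0, 255) [246.2305  86.7101] [307.8304 149.9391] [277.0304 119.1883]
```

View pics/ov.png

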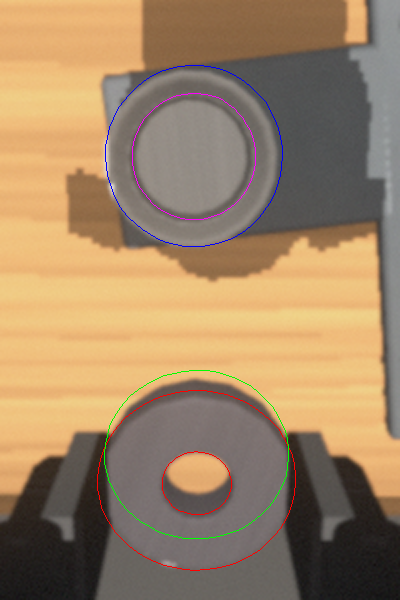

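```bash
python3 - <<'E'
from h import *
np.set_printoptions(precision=4,suppress=True)
M=np.array([.632,-.002])
arm.line_to([*M,.15],.2); arm.line_to([*M,.123],.06); arm.pause(.2)
print(arm.read_tool_pos(),arm.read_ft_force(),arm.read_opening())
arm.move_gripper(.62); arm.pause(.2); print(arm.read_ft_force())
arm.line_to([*M,.2],.2); arm.move_gripper(1.0)
B=np.array([.4503,-.2174]); arm.movep([*B,.2],down(np.arctan2(B[1],B[0])))
im,C=wshot("wB.png"); u,o=findring(im,C,B); print(u); [print(x) for x in o]; print(arm.read_time(),arm.read_joint_positions())
E
```

```text
[ 0.6323 -0.002   0.1234] [ 0.0448 -0.3855 -0.7816] 0.4270004791015103
[ 0.8688 -0.0664  1.14  ]
[274.9643 199.8313]
(np.float64(1.8236139541762415), array([ 0.4497, -0.2162,  0.012 ]), [250, 172, 53, 54, 1996])
(np.float64(179.27701231437752), array([ 0.4758, -0.3574,  0.012 ]), [106, 270, 50, 64, 969])
(np.float64(182.6645153303), array([ 0.5642, -0.326 ,  0.012 ]), [188, 357, 67, 40, 1354])
10.25 [ 0.374   0.5275  0.0413  1.9714 -0.0372  0.6419  1.5645]
```

```bash
python3 - <<'E'
from h import *
np.set_printoptions(precision=4,suppress=True)
B=np.array([.4499,-.2166]); q=down(np.arctan2(B[1],B[0]))
arm.line_to([*B,.076],.2,ori=q); arm.move_gripper(0.0,60); print("open",arm.read_opening(),arm.read_tool_pos())
arm.line_to([*B,.2],.25); print("open",arm.read_opening())
arm.movep([.69,-.003,.25],down(0)); print(arm.read_time(),arm.read_tool_pos())
im,C=wshot("wT2.png"); cv2.imwrite("pics/wT2c.png",cv2.resize(im[40:340,180:560],None,fx=2,fy=2,interpolation=cv2.INTER_CUBIC))
E
```

```text
open 0.4313461342800056 [ 0.4503 -0.2168  0.0775]
open 0.42517831699134756
13.4333 [ 0.6891 -0.0055  0.2489]
```

View pics/wT2c.png

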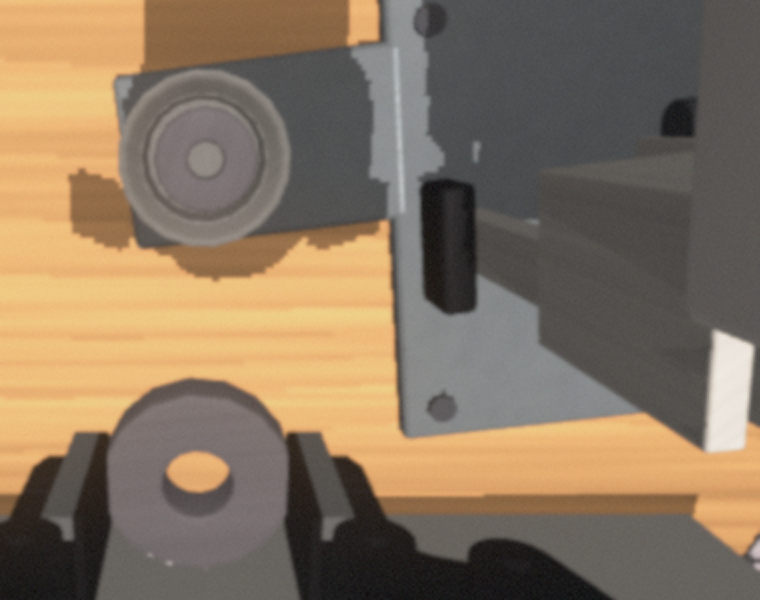

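Ring A lies flat and concentric in the tube at crop (205,158). Next I'll place ring B, then view the fin with the tool tilted.

```bash
cat >>h.py <<'E'
def tilt(yaw,a=np.pi/4):  # tool leaning: pointing forward (yaw) and down, a from vertical
    d=np.array([np.sin(a)*np.cos(yaw),np.sin(a)*np.sin(yaw),-np.cos(a)]); return d,quat(d,[-np.sin(yaw),np.cos(yaw),0])
E
python3 - <<'E'
from h import *
np.set_printoptions(precision=4,suppress=True)
M=np.array([.632,-.002])
arm.line_to([*M,.15],.2); arm.line_to([*M,.123],.06); arm.pause(.2)
print(arm.read_tool_pos(),arm.read_ft_force(),arm.read_opening())
arm.move_gripper(.62); arm.pause(.2); print(arm.read_ft_force())
arm.line_to([*M,.22],.2)
G=np.array([.5605,.1367,.109]); d,q=tilt(.105)
for s in(.2,.17,.06): print(s,arm.ik(G-s*d,q))
arm.line_to([.47,-.05,.25],.25)
arm.movep(G-.2*d,q); print(arm.read_time(),arm.read_tool_pos())
im,C=wshot("wF.png"); print(proj(C,G))
E
```

```text
[ 0.6322 -0.002   0.1234] [-0.1313  0.5317 -0.69  ] 0.42303016978885183
[-0.188   0.6801  0.5364]
0.2 None
0.17 None
0.06 [ 0.3224  0.9877 -1.1509  2.37    2.226   1.2141 -0.6201]Traceback (most recent call last):
  File "<stdin>", line 11, in <module>
station.MotionError: the arm cannot take that pose within its joint ranges
```

```bash
python3 - <<'E'
from h import *
np.set_printoptions(precision=2,suppress=True,linewidth=200)
G=np.array([.5605,.1367,.109])
print(arm.read_time(),arm.read_joint_positions(),arm.read_tool_pos())
for a in (35,40,45,50):
  for yaw in (-.1,.0,.105,.2):
    d,q=tilt(yaw,np.radians(a)); x=np.array([np.cos(yaw),np.sin(yaw),0])
    r=[]
    for P in [G-.054*d,G-.09*d,G-.12*d,G-.15*d,G-.054*d+[0,0,.06],G-.054*d-.05*x, G-.054*d-.05*x+[0,0,.05]]:
        j=arm.ik(P,q); r.append('-' if j is None else str(np.array(j)))
    print(a,yaw,*[k!='-' and 1 or 0 for k in r], r[0], r[4])
E
```

```text
16.9833 [ 0.11  0.42 -0.07  1.99  0.04  0.74  1.59] [ 0.47 -0.05  0.25]
35 -0.1 1 1 1 1 1 1 1 [ 0.28  0.94 -1.15  2.22  1.88  1.14 -0.56] [ 0.3   0.77 -1.15  2.17  1.72  1.02 -0.45]
35 0.0 1 1 1 1 1 1 1 [ 0.31  0.93 -1.15  2.23  1.93  1.08 -0.49] [ 0.34  0.77 -1.15  2.19  1.76  0.94 -0.37]
35 0.105 1 1 1 1 1 1 1 [ 0.35  0.93 -1.15  2.25  1.97  1.   -0.4 ] [ 0.38  0.76 -1.15  2.2   1.8   0.86 -0.29]
35 0.2 1 1 1 1 1 1 1 [ 0.39  0.93 -1.15  2.25  2.01  0.93 -0.32] [ 0.42  0.76 -1.15  2.21  1.83  0.79 -0.2 ]
40 -0.1 1 1 1 1 1 1 1 [ 0.25  0.97 -1.15  2.27  1.99  1.25 -0.67] [ 0.28  0.8  -1.15  2.23  1.85  1.1  -0.58]
40 0.0 1 1 1 1 1 0 1 [ 0.29  0.96 -1.15  2.29  2.05  1.18 -0.6 ] [ 0.32  0.79 -1.15  2.25  1.91  1.02 -0.51]
40 0.105 1 1 1 1 1 0 1 [ 0.34  0.96 -1.15  2.31  2.11  1.1  -0.52] [ 0.37  0.78 -1.15  2.26  1.97  0.93 -0.44]
40 0.2 1 1 1 0 1 0 0 [ 0.38  0.96 -1.15  2.31  2.16  1.02 -0.44] [ 0.41  0.78 -1.15  2.27  2.01  0.85 -0.37]
45 -0.1 1 1 1 0 1 0 0 [ 0.22  1.01 -1.15  2.32  2.09  1.37 -0.75] [ 0.25  0.83 -1.15  2.29  1.96  1.21 -0.69]
45 0.0 1 1 0 0 1 0 0 [ 0.27  1.01 -1.15  2.34  2.16  1.3  -0.69] [ 0.3   0.82 -1.15  2.31  2.03  1.13 -0.63]
45 0.105 1 0 0 0 1 0 0 [ 0.32  1.   -1.15  2.36  2.23  1.22 -0.61] [ 0.35  0.81 -1.15  2.32  2.11  1.04 -0.57]
45 0.2 1 0 0 0 1 0 0 [ 0.37  1.   -1.15  2.37  2.3   1.14 -0.54] [ 0.4   0.81 -1.15  2.33  2.18  0.95 -0.51]
50 -0.1 1 0 0 0 1 0 0 [ 0.2   1.06 -1.15  2.37  2.17  1.51 -0.82] [ 0.22  0.87 -1.15  2.34  2.06  1.34 -0.78]
50 0.0 1 0 0 0 1 0 0 [ 0.25  1.06 -1.15  2.39  2.26  1.44 -0.75] [ 0.27  0.86 -1.15  2.36  2.14  1.26 -0.73]
50 0.105 0 0 0 0 1 0 0 - [ 0.33  0.86 -1.15  2.38  2.23  1.17 -0.67]
50 0.2 0 0 0 0 1 0 0 - [ 0.39  0.85 -1.15  2.39  2.31  1.08 -0.61]
```

```bash
python3 - <<'E'
from h import *
np.set_printoptions(precision=3,suppress=True)
G=np.array([.5605,.1367,.109]); d,q=tilt(.105,np.radians(40))
try: arm.line_to(G-.15*d,.06,ori=q)
except arm.MotionError as e: print("ERR",e)
print(arm.read_time(),arm.read_tool_pos(),arm.read_joint_positions())
im,C=wshot("wF.png"); print(proj(C,G))
E
```

```text
ERR the arm cannot follow that straight line within its joint ranges
16.9833 [ 0.471 -0.05   0.25 ] [ 0.107  0.418 -0.067  1.986  0.04   0.738  1.588]
[[557.836 349.504]]
```

View pics/wF.png

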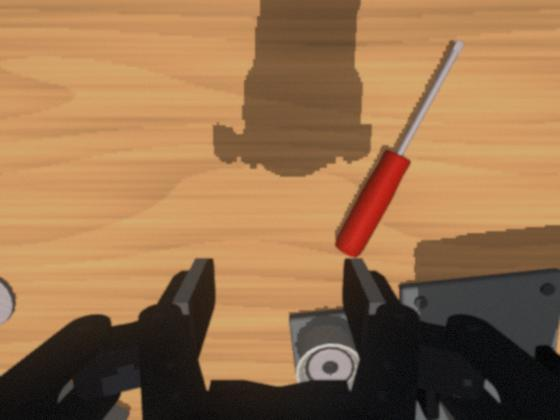

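```bash
python3 - <<'E'
from h import *
np.set_printoptions(precision=3,suppress=True)
G=np.array([.5605,.1367,.109]); P1=G-.15*tilt(.105,np.radians(40))[0]; P0=np.array([.46,-.05,.25])
for k,a in ((.35,12),(.6,22),(.8,31),(1,40)):
    d,q=tilt(.105,np.radians(a)); P=P0+(P1-P0)*k
    j=arm.ik(P,q); print(a,P,None if j is None else np.array(j))
    if j is None: break
    dj=np.array(j)-arm.read_joint_positions()
    arm.movep(P,q); print(arm.read_time(),arm.read_tool_pos(),"maxdj",abs(dj).max())
im,C=wshot("wF.png"); print(proj(C,G))
E
```

```text
12 [0.462 0.012 0.241] [ 0.001  0.362 -0.093  2.151  0.07   0.421  1.533]
17.4333 [0.462 0.014 0.24 ] maxdj 0.31681763173035943
22 [0.463 0.056 0.234] [-0.2    0.353  0.025  2.26   0.13   0.147  1.372]
17.8 [0.464 0.056 0.234] maxdj 0.27374928201243026
31 [0.464 0.091 0.229] [ 0.488  0.608 -1.146  2.327  1.699  0.711 -0.255]
19.2417 [0.464 0.09  0.229] maxdj 1.6270664713340488
40 [0.465 0.127 0.224] [ 0.341  0.655 -1.123  2.403  1.98   0.894 -0.603]
19.6667 [0.464 0.127 0.224] maxdj 0.3486285402277179
[[278.834 219.732]]
```

View pics/wF.png

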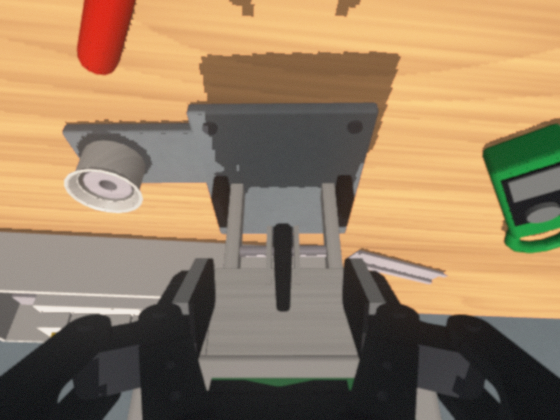

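Both rings are in the tube, whose mouth is around (105,190). The fin is the dark upright bar at columns 275–292, rows 225–310. I need its height more exactly, so I'll take a second, lower wrist view and make one composite with a zoom of the side picture.

```bash
python3 - <<'E'
from h import *
np.set_printoptions(precision=3,suppress=True)
G=np.array([.5605,.1367,.109]); d,q=tilt(.105,np.radians(40)); P=G-.15*d
arm.move_gripper(1.0)
for o in ([.0,0,-.06],[.02,0,-.06],[.03,0,-.05],[.0,0,-.04],[.02,0,-.03]):
    if arm.ik(P+o,q) is not None:
        print(o)
        try: arm.line_to(P+o,.15,ori=q); break
        except arm.MotionError as e: print(e)
print(arm.read_time(),arm.read_tool_pos())
im,C=wshot("wF2.png")
s=cv2.imread("pics/side0.png")[140:330,330:480]
f=lambda i,w,h:cv2.resize(i,(w,h),interpolation=cv2.INTER_CUBIC)
a=cv2.imread("pics/wF.png")[200:400,200:370]; b=im[150:400,150:410]
out=np.hstack([f(s,237,300),f(a,255,300),f(b,308,296)[:300] if 0 else f(b,308,300)])
cv2.imwrite("pics/comp.png",out); print(out.shape)
E
```

```text
[0.02, 0, -0.06]
20.7167 [0.484 0.127 0.164]
(300, 800, 3)
```

View pics/comp.png

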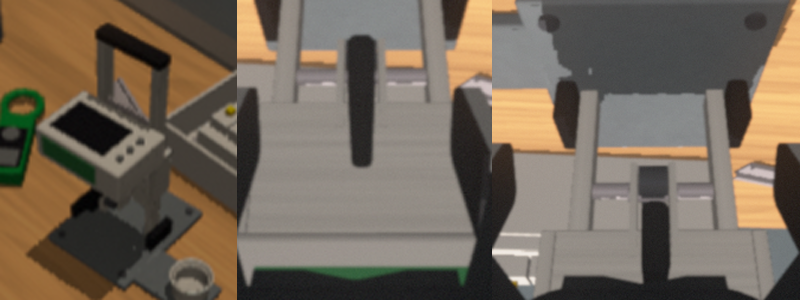

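The fin's lower front corner triangulates to about x 0.548, z 0.122, and its top back to z ≈ 0.146. That puts the grip at about z 0.134. The meter edge predicted from this (row 352) matches the one seen at row 355. I'll compute this properly and check reachability.

```bash
python3 - <<'E'
from h import *
np.set_printoptions(precision=4,suppress=True)
C1=wcam("wF.png");C2=wcam("wF2.png")
F,e=tri([(C1,(282.7,224)),(C2,(287.5,317))]); print("fin front bottom",F,e)
yaw=.105; x=np.array([np.cos(yaw),np.sin(yaw),0])
G=F+.018*x+[0,0,.012]; print("G",G,"edge",G-.008*x+[0,0,.056], proj(C1,G-.008*x+[0,0,.056]), proj(C1,F+.077*x+[0,0,.024]))
d,q=tilt(yaw,np.radians(40)); g=G-.007*x
for s in (.06,.12,.15):
    for h in (0,.06): print(s,h,arm.ik(g-s*d+[0,0,h],q) is not None, g-s*d+[0,0,h])
# foot corners yaw
for p in [((190,104),(0,0)),((377,104),(0,0))]: print(onz(C1,p[0],.012))
E
```

```text
fin front bottom [0.5447 0.1372 0.1216] [np.float64(5.8602746729640686e-05), np.float64(5.860274672964132e-05)]
G [0.5626 0.1391 0.1336] edge [0.5546 0.1382 0.1896] [[283.0421 353.796 ]] [[281.7528 309.9747]]
0.06 0 True [0.5173 0.1343 0.1796]
0.06 0.06 True [0.5173 0.1343 0.2396]
0.12 0 True [0.4789 0.1303 0.2256]
0.12 0.06 True [0.4789 0.1303 0.2856]
0.15 0 True [0.4597 0.1282 0.2485]
0.15 0.06 True [0.4597 0.1282 0.3085]
[0.5593 0.0695 0.012 ]
[0.5444 0.2088 0.012 ]
```

Position, yaw (foot edge 6.1°) and reach all agree. I'll approach and grip the fin.

```bash
python3 - <<'E'
from h import *
np.set_printoptions(precision=3,suppress=True)
yaw=.105; x=np.array([np.cos(yaw),np.sin(yaw),0]); G=np.array([.5626,.1391,.1336]); d,q=tilt(yaw,np.radians(40)); g=G-.007*x
arm.move_gripper(.6)
arm.line_to(g-.13*d,.12,ori=q); f0=np.array(arm.read_ft_force())
for s in (.1,.08,.07,.06):
    arm.line_to(g-s*d,.06); f=np.array(arm.read_ft_force())-f0; print(s,f)
    if np.linalg.norm(f)>6: break
arm.move_gripper(0,80); print("open",arm.read_opening(),arm.read_tool_pos(),np.array(arm.read_ft_force()),f0,arm.read_time())
im,C=wshot("wG.png"); b=snapshot("side"); cv2.imwrite("pics/g.png",np.hstack([cv2.resize(im,(400,300)),cv2.resize(b[70:280,190:470],(400,300))]))
E
```

```text
0.1 [ 0.169 -0.833  1.884]
0.08 [-0.051 -0.315  0.713]
0.07 [-0.925 -0.164  0.952]
0.06 [-0.298  0.053  0.469]
open 0.10112558350023679 [0.517 0.134 0.18 ] [-1.64  -0.912  1.82 ] [-0.289  0.21  -1.024] 24.15
```

View pics/g.png

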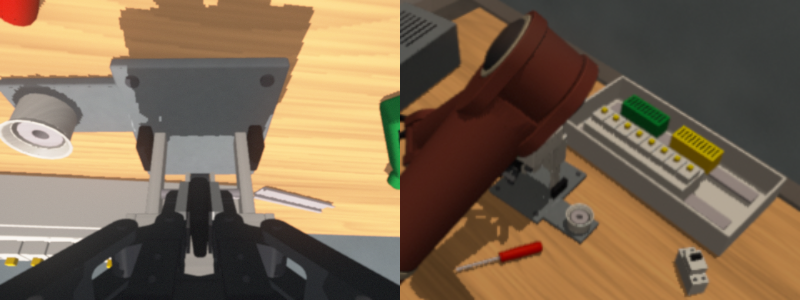

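The fin is held: opening is 0.10, about 10 mm, and it sits between the pads at (200,215). Next is lifting.

```bash
python3 - <<'E'
from h import *
np.set_printoptions(precision=3,suppress=True)
p0=np.array(arm.read_tool_pos()); yaw=.105; x=np.array([np.cos(yaw),np.sin(yaw),0]); G=np.array([.5626,.1391,.1336]); d,q=tilt(yaw,np.radians(40))
c=G-.007*x-.06*d
for h in (.005,.015,.025,.035,.045,.05,.054,.0575):
    arm.line_to(c+[0,0,h],.03); print(h,np.array(arm.read_tool_pos())-p0,np.array(arm.read_ft_force()),round(arm.read_opening(),3))
arm.pause(.3); print(np.array(arm.read_tool_pos())-p0,arm.read_ft_force(),arm.read_time())
im,C=wshot("wL.png")
E
```

```text
0.005 [ 0.    -0.     0.004] [ 2.11  -0.18  -5.258] 0.1
0.015 [0.    0.    0.015] [ 1.41   0.61  -5.147] 0.103
0.025 [0.    0.    0.025] [ 0.98   1.228 -4.512] 0.103
0.035 [0.    0.    0.035] [ 0.224  1.172 -4.973] 0.103
0.045 [0.    0.    0.045] [ 1.26   0.79  -5.338] 0.098
0.05 [0.   0.   0.05] [-0.153  1.052 -5.812] 0.103
0.054 [ 0.    -0.     0.054] [-0.928  0.852 -5.08 ] 0.1
0.0575 [0.    0.    0.057] [-1.315  0.53  -4.128] 0.107
[0.    0.    0.057] [-1.413  0.976 -4.38 ] 27.6667
```

```bash
python3 - <<'E'
from h import *
np.set_printoptions(precision=3,suppress=True)
yaw=.105; x=np.array([np.cos(yaw),np.sin(yaw),0]); G=np.array([.5626,.1391,.1336]); d,q=tilt(yaw,np.radians(40))
c=G-.007*x-.06*d; z0=.18-.0004
arm.line_to(c+[0,0,.0605],.03); arm.pause(.2); print(arm.read_tool_pos(),arm.read_ft_force())
for h in [.056,.053]+[round(v,4) for v in np.arange(.0520,.0445,-.0005)]:
    arm.line_to(c+[0,0,h],.015); arm.pause(.1)
    f=np.mean([arm.read_ft_force() for _ in range(5)],0); print(h,round(arm.read_tool_pos()[2]-c[2],4),f)
    if f[2]>0: break
print(arm.read_time())
E
```

```text
[0.517 0.134 0.24 ] [-2.2    1.012 -4.889]
0.056 0.0558 [-1.813  0.814 -4.943]
0.053 0.0528 [-2.904  0.449 -6.841]
0.052 0.0519 [-3.632 -0.094 -5.762]
0.0515 0.0514 [-3.997  1.368 -5.566]
0.051 0.0509 [-3.911  0.631 -5.617]
0.0505 0.0505 [-5.469  0.766 -4.051]
0.05 0.0504 [-6.568 -0.464 -2.726]
0.0495 0.0502 [-8.65  -1.58   0.814]
31.2667
```

The pawl took the load at +50 mm, as expected. I'll release, retreat and check.

```bash
python3 - <<'E'
from h import *
np.set_printoptions(precision=3,suppress=True)
d,q=tilt(.105,np.radians(40)); p=np.array(arm.read_tool_pos())
arm.move_gripper(.6); arm.pause(.2); print(arm.read_ft_force(),arm.read_opening())
arm.line_to(p-.09*d,.08,ori=q); print(arm.read_ft_force(),arm.read_tool_pos(),arm.read_time())
im,C=wshot("wE.png")
F=np.array([.5447,.1372,.1216]); x=np.array([np.cos(.105),np.sin(.105),0])
for h in (0,.05,.0): print(h,proj(C,[F+[0,0,h],F+.077*x+[0,0,h+.024]]).tolist())
d2=snapshot("scene")
u=proj(C,F+[0,0,.05])[0].astype(int); cv2.circle(im,tuple(u.tolist()),3,(0,0,255),1)
cv2.imwrite("pics/e.png",np.hstack([cv2.resize(im,(480,360)),cv2.resize(d2[170:350,190:350],(320,360),interpolation=cv2.INTER_CUBIC)]))
E
```

```text
[ 0.206  0.172 -0.243] 0.5948063678820597
[ 0.014  0.113 -0.824] [0.46  0.128 0.298] 33.2333
0 [[278.7357788893427, 134.2553942794442], [278.81048880856645, 222.21782712284076]]
0.05 [[278.7925718000511, 192.85429138651406], [278.864372804346, 278.9370699299438]]
0.0 [[278.7357788893427, 134.2553942794442], [278.81048880856645, 222.21782712284076]]
```

View pics/e.png

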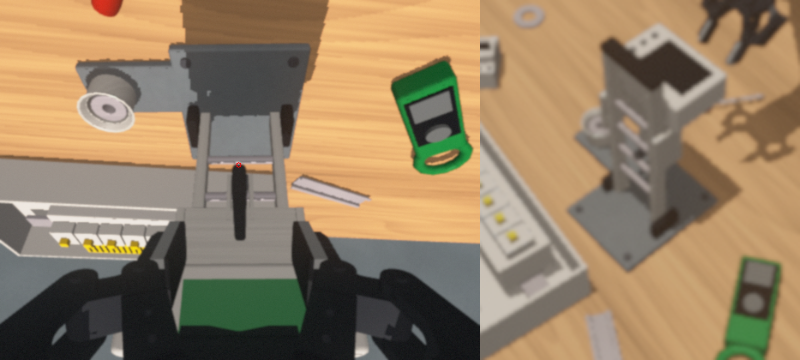

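The fin's lower end lies on the mark predicted for +50 mm, at (238,165). The rings are in the tube and the robot is clear, so I'm handing in.

```bash
python3 - <<'E'
from h import *
arm.pause(.3); print(arm.read_ft_force(), arm.read_time()); print(ticket.finish_job())
E
```

```text
[-0.17110059 -0.1398602   0.13287026] 33.6333
the job is handed in; nothing more can be done
None
```

I dropped both steel rings into the tube, then moved the meter carriage up one rung and handed the job in at 33.6 s of the 72 s allowed.

- **Rings:** A wrist view showed ring A flat and concentric in the tube before I dropped ring B. Later views show a ring level in the mouth with its hole centred. I did not measure the depth of the stack.
- **Carriage:** I gripped it by the fin with the tool leaning 40°, raised it 60 mm and lowered it in small steps. Its weight came off the gripper at about +50 mm. After I let go, the fin sat where it should for +50 mm, with no visible drop. I did not see the pawl itself.
- **Forces and clearance:** Wrist readings stayed within about 9 N at every point I checked, and close to zero at hand-in. The robot was touching nothing. I saw no bystander moved, and the arm never went near them.
- **What disagreed:** My first estimate of the fin height, from the overview cameras, was about 25 mm too low. I corrected it from two wrist views before gripping. One straight-line move was refused by the arm before anything moved, so I did it in small joint moves instead.

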